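# Open a child-resistant jar

### The job

Open the clamped amber jar: press its child-resistant cap down against the spring and, keeping it down, turn it anticlockwise (seen from above) past the locking tooth, then lift it off. Set the cap down right way up inside the shallow round white dish and let go, without disturbing the other things on the bench.

Things in the scene. Friction and masses are not known exactly. Their poses are not given: they have to be found in the camera images.
- bottle: Amber wide-mouth jar, 84 mm diameter, gripped in a bench clamp (base plate 110 x 136 mm, 10 mm thick, two aluminium jaws 50 mm high at its +y and -y sides); fixed, it cannot turn or move. Origin on the bench under the jar's axis, z up. It stands left or right, turned up to 0.35 rad.
- neck_rim (a point): Centre of the jar's neck rim, 122 mm above the bench. The neck carries three bayonet lugs under which the cap's lugs are caught; when free, the cap must be raised straight up 27 mm above its locked height before its skirt clears the rim.
- cap: White ribbed cap, 76 mm diameter, loose, about 150 g. Origin on its axis at the skirt's lower edge, z up, flat top 31 mm above it. A round knob stands on the top. Locked, the origin is 106 mm above the bench, its x is parallel to the jar's x within a few degrees, and it turns only a few degrees: a tooth 7 mm deep stops it.
- cap_grip (a point): Middle of the cap's knob, on the cap's axis, 45 mm above the cap's origin: an upright ribbed cylinder 44 mm in diameter (45 over the ribs), from the flat top (31 mm) to 60 mm above the origin; grip it from above in any direction. While pressed down, turn the cap anticlockwise seen from above: free between 0.7 and 1.4 rad from the locked position (aim at 1.05).
- seal (a joint): Spring-loaded seal in the neck that follows the cap's underside (m): 0 at the locked height, positive as the cap is pressed (more than 0.007 passes the tooth, 0.008 to 0.010 is good, 0.011 bottoms on the rim), -0.008 fully up. Spring about 6 N at 0, 10 N at 0.011. Once turned free and let up, the cap is lifted up to 8 mm above its locked height.
- dish: Shallow round white dish, open, loose, 250 g, 106 mm outside diameter, 15 mm high, wall 3 mm, inner floor 3 mm above the bench. Origin at the centre of its underside. The cap fits inside with 12 mm to spare all round.
- marker: Marker pen, 137 mm long, lying on the bench between jar and dish; leave alone. Origin under its middle.
- mortar: Porcelain mortar, 91 mm diameter, 45 mm high; leave alone. Origin under its centre.
- flask: Conical flask, 79 mm diameter, 125 mm high; leave alone. Origin under its centre.
- clear_bottle: Clear stoppered bottle, 64 mm diameter, 115 mm high; leave alone. Origin under its centre.
Things that resemble listed ones, but are neither listed nor needed, are in the scene too. Of the things that look like the dish, take the one that is farthest to the robot's right at the start. Leave any red look-alike of the cap alone.

How it is judged:
On the way, in this order (a step that is already met when the one before it is completed fails the run):
1. the cap is held pressed down on the jar (value of joint seal above 0.006 m and horizontal distance between cap and bottle below 0.006 m), for 0.05 s.
2. the cap has been turned past the tooth and is still on the neck (angle between the x axis of cap and the x axis of bottle, either way round above 0.6 rad and z of cap in the frame of bottle below 0.119 m and horizontal distance between cap and bottle below 0.006 m), for 0.05 s.
At the end, for the whole second after the job is handed in: The cap lies flat and right way up inside the white dish (axis within 18 mm of the dish's, tilt under 0.1 rad, skirt on the dish's floor), at rest and released; the dish lies flat on the bench; the jar stands open in its clamp (horizontal distance between cap and dish below 0.018 m and height (world z) of cap below 0.007 m and angle between cap's own z axis and vertical below 0.1 rad and height (world z) of dish below 0.004 m and angle between dish's own z axis and vertical below 0.08 rad and linear speed of cap below 0.02 m/s); the robot touches nothing.
It fails at once if a bystander is moved more than 25 mm (distance of any of marker, mortar, flask, clear_bottle from where it was at the start of the episode above 0.025 m).
It fails at once if the dish is pushed more than 40 mm (distance of dish from where it was at the start of the episode above 0.04 m).
It fails at once if the cap is forced round past the tooth without being pressed down (angle between the x axis of cap and the x axis of bottle, either way round between 0.33 and 0.55 rad and value of joint seal below 0.003 m and z of cap in the frame of bottle below 0.112 m and horizontal distance between cap and bottle below 0.006 m).
It also fails if it takes over 45 s, if anything falls off the work surface, if the arm or the gripper's body presses on something with over 40 N, if the wrist force passes 120 N, or if a joint passes its speed limit or range.

### The arm

A 6-joint arm with a two-finger parallel gripper is mounted at the origin on a cart in front of the work surface, level with it; the furniture and walls round the work are solid. World frame = base frame: x ahead of the robot, y to its left, z up, the work surface at z = 0. Lengths are in m, angles in rad, forces in N, time in s.
With the tool pointing down it reaches from about 0.275 to 0.825 m from the base axis. Payload 4.9 kg.
Tool frame: the origin (TCP) lies midway between the tips of the shut fingers; the grasp point (between the pads) lies ctrl.grip_depth behind it (ctrl.grip_depth is the distance from the TCP to the grasp point, in m); z points along the fingers, y is the line along which they close (so a half turn about z gives the same grasp; the last joint's range is limited). The gripper opens to 85 mm and grips with 20 to 120 N. Pads are 22 mm wide; open, the fingers measure 114 mm over their backs; the gripper's body (76 mm by 85 mm) begins 54 mm behind the grasp point. The pads swing forward as they close: fully open they stand 13 mm farther back than shut.
Start: joints at [-1.394, 0.326, -0.193, 1.052, 0, 1.437], TCP at [0.168, -0.524, 0.231] pointing down, gripper open.
Joint ranges: [-2.65, 2.65], [-0.97, 1.79], [-1.3, 1.35], [-1.93, 2.1], [-1.47, 1.37], [-3.14, 3.14]. Speed limits (rad/s): [2.57, 2.57, 3.14, 3.14, 3.14, 3.14].

### API

Orientations are given as a unit quaternion [x, y, z, w].
In Python, from rig import ctrl gives the robot as it stands. The module is installed in compiled form; this text tells all that it offers.
- The arm moves only by the shell command python3 -m handwheel 'ROWS' [FORCE]. ROWS is JSON, a list of rows, each a list of 3 entries, a list of its own where there are three numbers: the shift along the tool's x, y, z in cm, then the turn, a rotation vector about the tool's x, y, z in degrees, then the opening, from 0 (shut) to 1 (fully open). A call has 1 to 8 rows; each row shifts and turns the commanded pose from where the row before left it, along the tool's axes as they then stand; what a row does not reach is not made up. A row lasts 1/12 s, in which the tool goes at most 41.7 mm and 7.16 degrees, less where a joint would pass 70% of its speed; a pose out of reach is approached as far as the arm can. A call is refused whole if a number of a shift passes 4.17 or a number of a turn 7.16, either way. A call with a gripper value outside its range is refused whole. The fingers move at their own pace and stop on an object; FORCE is the grip in N (left out, the last holds). Time passes only in rows, so rows that do not move let the fingers close. It gives the time, the measured TCP pose, the force and the opening at its end, in the units of the state.
- ctrl.get_obs(): the state, without advancing time (a new reading comes with each control period).
- ctrl.snapshot(name): name is "side" or "top" or "wrist"; returns (picture, depth): 384x512x3 uint8, red, green, blue; 384x512 float32, m along the optical axis (not along the pixel's ray), 0 where there is no reading.
- ctrl.get_calibration(name): a dict with "mtx" (3x3 intrinsics, pixels), "D" ([k1, k2, p1, p2, k3] as OpenCV has them; the pictures are not rectified), "eye" and "attitude" of the camera in the world. Camera axes: x right, y up, looking along -z (the intrinsics and any distortion apply to the point x, -y, -z); pixel columns grow to the right and rows downward; lengths in m; the calibration is good to about 2 mm. A picture is of the moment at which its call begins: read the wrist's pose just before it. get_calibration takes no time and is no camera call; for the wrist camera it gives the pose at the moment of the call.
- ctrl.close_job(): hands the job in, once; it reports no verdict.
Trained networks look in the newest picture that a camera, given by its name, has taken for a name from the list of things; names that differ only in an ending like _2 or _b are one class to them, and where a whole thing is asked for, a point or a joint stands for the part that bears it (a point fixed in the world has none). Each returns a list of dicts, best first, with "conf" (0 to 1); they miss things now and then, are a little off and sometimes report something else, mostly with a low value. They report only what shows in the picture. A call takes as long as a camera call. They do not tell look-alikes from the thing itself.
- ctrl.find_in(camera, thing): "location" ([column, row] in pixels, amid what is visible of it).
- ctrl.pinpoint(camera, thing): "location" ([column, row] in pixels: a listed point, or the origin of a listed thing).
The state is a dict: "time_s": time; "joints": joint angles; "qvel": joint speeds; "tau": joint torques, N m; "tcp_pos": TCP position; "ee_rot": TCP orientation; "force": force on the tool from outside, world axes, zero at the start; "ft_torque": the same for the moment, N m; "opening": finger opening in m.
Only numpy, scipy, OpenCV 4.12 (cv2) and the standard library are available. Lean on these libraries where they do the work, as an engineer would, in place of code of your own. Each camera call takes 0.05 s, during which the arm holds its last target. There are 200 camera calls.

## Working session

There is one attempt and no reset: what is moved stays moved. The work goes in short steps, Python scripts to look and compute and a shell command to move; the robot and the scene stay as the last step left them, time stands still between calls to the robot, and variables do not carry over. Pictures are saved under pics/ and viewed, on a budget of 10 in all, crops included, one or two more only if the job needs it, and the job is handed in when it is done.

```bash
mkdir -p pics
cat > h.py <<'E'
import numpy as np, cv2
from scipy.spatial.transform import Rotation as R
from rig import ctrl
def pose(cal):
    a=np.array(cal["attitude"],float)
    M=a if a.shape==(3,3) else R.from_quat(a).as_matrix()
    return np.array(cal["eye"],float),M
def ray(cal,px):
    u=cv2.undistortPoints(np.array([[px]],float),np.array(cal["mtx"],float),np.array(cal["D"],float))[0,0]
    e,M=pose(cal); return e,M@np.array([u[0],-u[1],-1.0])
def at_z(cal,px,z):
    e,d=ray(cal,px); return e+d*(z-e[2])/d[2]
def at_d(cal,px,dep):
    r,c=int(round(px[1])),int(round(px[0])); p=dep[max(0,r-2):r+3,max(0,c-2):c+3]; p=p[p>0]
    e,d=ray(cal,px); return e+d*(np.median(p) if p.size else np.nan)
def save(n,im): cv2.imwrite("pics/"+n,cv2.cvtColor(im,cv2.COLOR_RGB2BGR))
E
python3 - <<'E'
from h import *
np.set_printoptions(precision=3,suppress=True)
o=ctrl.get_obs(); print(o, ctrl.grip_depth)
ims=[]
for c in ("top","side"):
    cal=ctrl.get_calibration(c); im,d=ctrl.snapshot(c); ims.append(im)
    print(c,cal["eye"],cal["attitude"])
    np.savez(f"{c}.npz",im=im,d=d)
    for t,z in (("cap_grip",.151),("cap",.106),("bottle",0),("neck_rim",.122),("dish",0),("marker",0),("mortar",0),("flask",0),("clear_bottle",0)):
        for r in ctrl.pinpoint(c,t)[:4]:
            print(t,round(r["conf"],2),np.array(r["location"]),at_z(cal,r["location"],z))
save("both.png",cv2.resize(np.vstack(ims),(448,672))[:600] if 0 else np.hstack([cv2.resize(i,(400,300)) for i in ims]))
E
```

```text
{'time_s': 0.0, 'joints': array([-1.394,  0.327, -0.194,  1.052,  0.   ,  1.437]), 'qvel': array([ 0.   ,  0.   , -0.001,  0.   , -0.   ,  0.   ]), 'tau': array([  0.001, -44.34 ,  26.244,   0.015,  -0.   ,   0.   ]), 'tcp_pos': array([ 0.168, -0.523,  0.23 ]), 'ee_rot': array([ 0.988,  0.155, -0.   , -0.001]), 'force': array([-0.884, -0.395, -0.761]), 'ft_torque': array([-0.007,  0.019,  0.027]), 'opening': 0.085198101700498} 0.0187
top [0.509 0.061 1.199] [-0.033  0.026  0.71  -0.703]
cap_grip 0.86 [205.5 240.2] [0.478 0.213 0.151]
cap_grip 0.61 [159.8 228.9] [0.509 0.337 0.151]
cap_grip 0.25 [205.2 243.1] [0.47  0.214 0.151]
cap 0.89 [205.2 241.3] [0.473 0.22  0.106]
cap 0.86 [161.8 228.7] [0.509 0.343 0.106]
bottle 0.95 [211.5 239.6] [0.475 0.216 0.   ]
neck_rim 0.8 [207.6 241.6] [0.473 0.211 0.122]
dish 0.87 [353.7 240.3] [ 0.468 -0.22   0.   ]
dish 0.68 [316.  191.6] [ 0.619 -0.107  0.   ]
marker 0.74 [283.4 240.9] [ 0.469 -0.004  0.   ]
mortar 0.98 [265.8 179.9] [0.657 0.048 0.   ]
flask 0.96 [176.3 162.3] [0.716 0.327 0.   ]
clear_bottle 0.97 [347.3 155.1] [ 0.733 -0.208  0.   ]
side [ 0.518 -0.781  0.616] [ 0.488 -0.028 -0.029  0.872]
cap_grip 0.71 [213.6 160.4] [0.511 0.139 0.151]
cap_grip 0.62 [202.7 145.9] [0.481 0.23  0.151]
cap 0.75 [199.9 162.3] [0.472 0.218 0.106]
cap 0.68 [215.7 168.3] [0.516 0.18  0.106]
bottle 0.98 [200.3 194.3] [0.469 0.218 0.   ]
neck_rim 0.63 [201.9 155.3] [0.478 0.23  0.122]
dish 0.94 [320.5 256. ] [ 0.761 -0.075  0.   ]
dish 0.6 [198.6 309.2] [ 0.476 -0.222  0.   ]
marker 0.8 [201.  239.4] [0.476 0.003 0.   ]
mortar 0.59 [275.8 227.1] [0.67  0.045 0.   ]
flask 0.65 [275.3 175.6] [0.708 0.323 0.   ]
flask 0.34 [196.3 310.1] [ 0.472 -0.224  0.   ]
clear_bottle 0.57 [321.1 296.1] [ 0.732 -0.201  0.   ]
```

View pics/both.png

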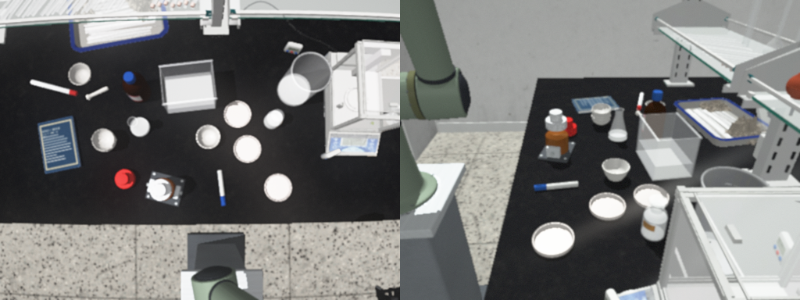

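Run:
```python
from h import *
np.set_printoptions(precision=4,suppress=True)
cal=ctrl.get_calibration("top"); z=np.load("top.npz"); im,d=z["im"],z["d"]
# knob and clusters from depth
H,W=d.shape; vv,uu=np.mgrid[:H,:W]
u=cv2.undistortPoints(np.stack([uu,vv],-1).reshape(-1,1,2).astype(float),np.array(cal["mtx"],float),np.array(cal["D"],float)).reshape(H,W,2)
e,M=pose(cal); P=e+d[...,None]*(np.stack([u[...,0],-u[...,1],-np.ones((H,W))],-1)@M.T)
for lo,hi,b in ((.155,.18,(.4,.55,.15,.28)),(.125,.15,(.4,.55,.15,.28)),(.01,.02,(.38,.56,-.32,-.13)),(.02,.2,(.4,.6,.28,.42)),(.01,.02,(.5,.7,-.18,-.03))):
    m=(d>0)&(P[...,2]>lo)&(P[...,2]<hi)&(P[...,0]>b[0])&(P[...,0]<b[1])&(P[...,1]>b[2])&(P[...,1]<b[3])
    q=P[m]
    if len(q): print(lo,len(q),q.mean(0),"mid",(q.min(0)+q.max(0))/2,"ext",np.ptp(q,0),"zmed",np.median(q[:,2]))
save("crop.png",np.hstack([cv2.resize(im[190:290,140:260],(480,400),interpolation=2),cv2.resize(im[150:290,290:400],(314,400),interpolation=2)]))
```

```text
0.155 227 [0.4703 0.2149 0.1663] mid [0.4706 0.2151 0.1632] ext [0.0422 0.0426 0.0142] zmed 0.16637297319391853
0.125 374 [0.471  0.2123 0.1374] mid [0.4708 0.2154 0.1381] ext [0.0736 0.0743 0.0231] zmed 0.13754067428529726
0.01 165 [ 0.4686 -0.2261  0.015 ] mid [ 0.4704 -0.2223  0.0148] ext [0.1005 0.1024 0.0097] zmed 0.015017706985918977
0.02 507 [0.5081 0.3675 0.0421] mid [0.5083 0.3452 0.0425] ext [0.0727 0.1271 0.0444] zmed 0.033516235248164605
0.01 159 [ 0.6228 -0.1077  0.0146] mid [ 0.6229 -0.1055  0.0148] ext [0.1049 0.1049 0.0089] zmed 0.014571158890037461
```

View pics/crop.png

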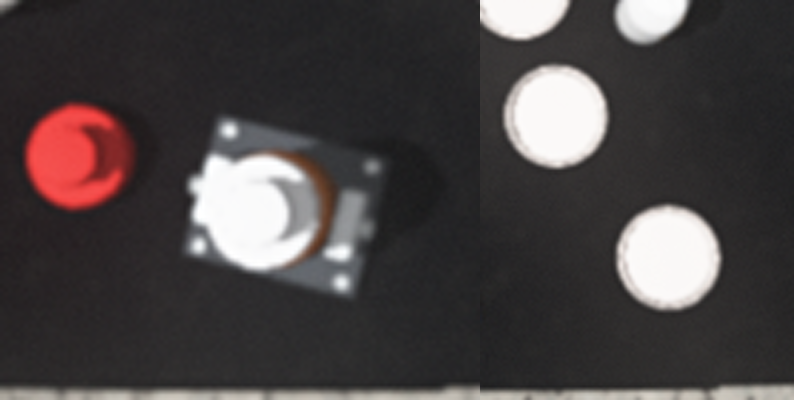

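Top view, full-frame pixels:
- **Jar:** amber jar with a white cap at (205,240). The red look-alike at (160,229) stays alone.
- **Dish look-alikes:** (354,240) at y=-0.22, (316,192) at y=-0.11, and (303,146). The robot's right is picture-right, so the dish is (354,240), at about (0.470, -0.222). The crop confirms both choices.

I turn the wrist first, to leave room on the last joint, and then travel.

```bash
python3 -m handwheel '[[[0,0,0],[0,0,-7],1],[[0,0,0],[0,0,-7],1],[[0,0,0],[0,0,-7],1],[[0,0,0],[0,0,-7],1],[[0,0,0],[0,0,-7],1],[[0,0,0],[0,0,-7],1],[[0,0,0],[0,0,-7],1],[[0,0,0],[0,0,-7],1]]'
python3 -m handwheel '[[[4,0.4,0],[0,0,0],1],[[4,0.4,0],[0,0,0],1],[[4,0.4,0],[0,0,0],1],[[4,0.4,0],[0,0,0],1],[[4,0.4,0],[0,0,0],1],[[4,0.4,0],[0,0,0],1],[[4,0.4,0],[0,0,0],1],[[4,0.4,0],[0,0,0],1]]'
python3 - <<'E'
from h import *
np.set_printoptions(precision=4,suppress=True)
o=ctrl.get_obs(); T=R.from_quat(o["ee_rot"]); print(o["time_s"],o["joints"],o["tcp_pos"]); print(T.as_matrix(), T.inv().apply(np.array([.4706,.2152,.23])-o["tcp_pos"])*100)
E
```

```text
time_s: 1.67
tcp_pos: [0.1682, -0.5237, 0.2313]
ee_rot: [0.798, 0.603, -0.0, -0.0]
force: [-0.0, 0.7, -0.6]
opening: 0.0854
time_s: 2.33
tcp_pos: [0.2884, -0.2236, 0.2315]
ee_rot: [0.8, 0.6, 0.0, 0.0]
force: [0.8, 0.0, 0.0]
opening: 0.0854
2.3333 [-0.8627 -0.0245 -0.6146  0.9798  0.0002  0.9917] [ 0.2884 -0.2236  0.2315]
[[ 0.2798  0.9601  0.0007]
 [ 0.9601 -0.2798 -0.0006]
 [-0.0004  0.0009 -1.    ]] [47.2244  5.212   0.1368]
```

```bash
python3 -m handwheel '[[[3.9,0.43,0],[0,0,0],1],[[3.9,0.43,0],[0,0,0],1],[[3.9,0.43,0],[0,0,0],1],[[3.9,0.43,0],[0,0,0],1],[[3.9,0.43,0],[0,0,0],1],[[3.9,0.43,0],[0,0,0],1],[[3.9,0.43,0],[0,0,0],1],[[3.9,0.43,0],[0,0,0],1]]'
python3 -m handwheel '[[[3.9,0.43,0],[0,0,0],1],[[3.9,0.43,0],[0,0,0],1],[[3.9,0.43,0],[0,0,0],1],[[3.0,0.43,0],[0,0,0],1],[[0,0,0],[0,0,0],1],[[0,0,0],[0,0,0],1]]'
python3 - <<'E'
from h import *
np.set_printoptions(precision=4,suppress=True)
o=ctrl.get_obs(); T=R.from_quat(o["ee_rot"]); print(o["time_s"],o["joints"],o["tcp_pos"]); print(T.inv().apply(np.array([.4706,.2152,.23])-o["tcp_pos"])*100)
cal=ctrl.get_calibration("wrist"); im,d=ctrl.snapshot("wrist"); save("w1.png",im)
for t,z in (("cap_grip",.151),("cap",.106),("bottle",0)):
    for r in ctrl.pinpoint("wrist",t)[:3]: print(t,r["conf"],r["location"],at_z(cal,r["location"],z))
H,W=d.shape; vv,uu=np.mgrid[:H,:W]
u=cv2.undistortPoints(np.stack([uu,vv],-1).reshape(-1,1,2).astype(float),np.array(cal["mtx"],float),np.array(cal["D"],float)).reshape(H,W,2)
e,M=pose(cal); P=e+d[...,None]*(np.stack([u[...,0],-u[...,1],-np.ones((H,W))],-1)@M.T)
for lo,hi in ((.16,.172),(.131,.143)):
    m=(d>0)&(P[...,2]>lo)&(P[...,2]<hi)&(np.hypot(P[...,0]-.47,P[...,1]-.215)<.06)
    q=P[m]; 
    if len(q): print(len(q),(q.min(0)+q.max(0))/2,np.ptp(q,0),np.median(q[:,2]))
E
```

```text
time_s: 3.0
tcp_pos: [0.4087, 0.0669, 0.2316]
ee_rot: [0.799, 0.601, 0.0, 0.0]
force: [1.7, -1.0, 0.2]
opening: 0.0856
time_s: 3.5
tcp_pos: [0.4659, 0.2024, 0.2309]
ee_rot: [0.799, 0.602, -0.0, 0.0]
force: [-0.3, 0.2, -0.4]
opening: 0.0856
3.5 [ 0.2646  0.2493 -0.3002  1.0218 -0.0002  2.1152] [0.4659 0.2024 0.2309]
[1.3591 0.1026 0.0887]
cap_grip 0.55 [255.5, 182.7] [0.473  0.2171 0.151 ]
cap 0.69 [247.8, 23.4] [0.5028 0.3441 0.106 ]
cap 0.56 [252.0, 171.2] [0.4703 0.2181 0.106 ]
bottle 0.41 [293.4, 291.8] [ 0.4734 -0.0054  0.    ]
2522 [0.4723 0.2188 0.1655] [0.0447 0.0439 0.0106] 0.16842256441434128
2989 [0.4724 0.2192 0.1371] [0.0755 0.0741 0.0116] 0.1394734288665033
```

View pics/w1.png

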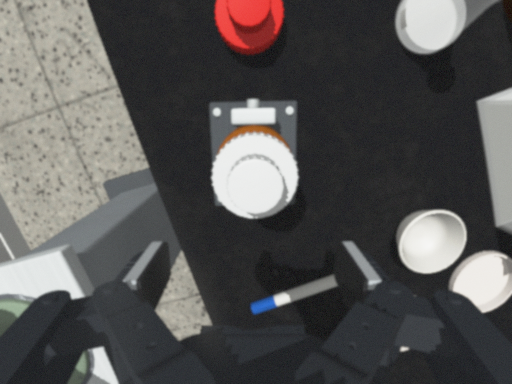

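The wrist view shows the white knob at (255,182), and the red look-alike is well clear at (250,20). I'll use (0.4715, 0.217) as the axis, then descend and grip.

```bash
python3 -m handwheel '[[[1.6,0.1,2],[0,0,0],1],[[0,0,2.5],[0,0,0],1],[[0,0,2.5],[0,0,0],1],[[0,0,2.4],[0,0,0],1],[[0,0,0],[0,0,0],1],[[0,0,0],[0,0,0],0.55]]' 40
python3 -m handwheel '[[[0,0,0],[0,0,0],0],[[0,0,0],[0,0,0],0],[[0,0,0],[0,0,0],0],[[0,0,0],[0,0,0],0],[[0,0,0],[0,0,0],0]]' 60
```

```text
time_s: 4.2
tcp_pos: [0.4701, 0.215, 0.1369]
ee_rot: [0.8, 0.6, -0.001, -0.0]
force: [0.6, 0.2, 1.4]
opening: 0.0755
time_s: 4.62
tcp_pos: [0.4724, 0.2164, 0.1387]
ee_rot: [0.8, 0.6, 0.001, 0.001]
force: [0.3, -0.6, 5.4]
opening: 0.0422
```

```bash
python3 -m handwheel '[[[0,0,0.3],[0,0,0],0],[[0,0,0.3],[0,0,0],0],[[0,0,0],[0,0,0],0],[[0,0,0],[0,0,0],0]]' 80
python3 -m handwheel '[[[0,0,0.15],[0,0,0],0],[[0,0,0.15],[0,0,0],0],[[0,0,0],[0,0,0],0],[[0,0,0],[0,0,0],0]]'
```

```text
time_s: 4.95
tcp_pos: [0.4724, 0.2164, 0.1324]
ee_rot: [0.8, 0.6, 0.001, 0.001]
force: [-0.4, -1.7, 6.5]
opening: 0.0419
time_s: 5.28
tcp_pos: [0.4724, 0.2164, 0.1295]
ee_rot: [0.8, 0.6, 0.001, 0.001]
force: [-0.0, -1.3, 8.6]
opening: 0.0419
```

```bash
python3 -m handwheel '[[[0,0,0.1],[0,0,0],0],[[0,0,0],[0,0,0],0],[[0,0,0],[0,0,0],0]]'
python3 - <<'E'
from h import *
f=[]
for i in range(4):
    f.append(ctrl.get_obs()["force"][2]); im,d=ctrl.snapshot("side")
o=ctrl.get_obs();print(f,o["force"],o["tcp_pos"],o["joints"])
save("s1.png",cv2.resize(im[110:230,140:280],(700,600),interpolation=2))
for t in ("cap","cap_grip"): print(ctrl.pinpoint("side",t)[:3])
E
```

```text
time_s: 5.53
tcp_pos: [0.4724, 0.2163, 0.1286]
ee_rot: [0.8, 0.6, 0.001, 0.001]
force: [-0.2, -0.7, 7.7]
opening: 0.0422
[np.float64(7.747318765028897), np.float64(7.319665009291888), np.float64(7.912516444158196), np.float64(8.834113395810576)] [-0.18052954 -1.61624714  7.64018413] [0.47240595 0.21636718 0.12864286] [ 2.87732971e-01  3.63681256e-01 -4.24002352e-01  7.80212610e-01
 -6.14917881e-04  2.14117635e+00]
[{'location': [199.8, 165.3], 'conf': 0.63}, {'location': [216.0, 168.9], 'conf': 0.5}, {'location': [278.7, 174.3], 'conf': 0.35}]
[{'location': [201.7, 152.7], 'conf': 0.68}, {'location': [211.0, 161.5], 'conf': 0.56}]
```

View pics/s1.png

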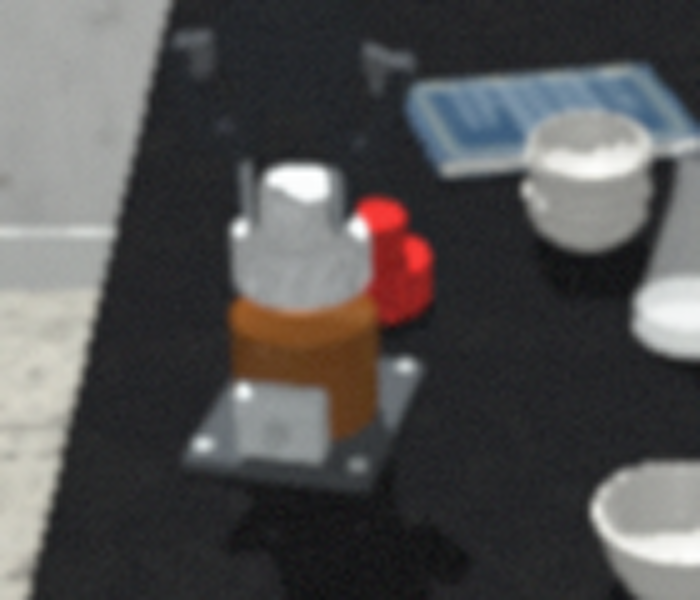

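Run:
```python
from h import *
cal=ctrl.get_calibration("side"); z=np.load("side.npz")["d"]; im,d=ctrl.snapshot("side")
for px in ((200,146),(199,146),(201,147),(200,145)): print(px,at_d(cal,px,z),at_d(cal,px,d))
def top(dd):
    P=np.array([at_d(cal,(c,r),dd) for r in range(138,152) for c in range(192,209)])
    q=P[np.abs(P[:,1]-.22)<.03]; return np.percentile(q[:,2],[50,80,90])
print(top(z),top(d))
```

```text
(200, 146) [0.47519623 0.19943179 0.16480505] [0.47430688 0.21967124 0.15549711]
(199, 146) [0.47252072 0.19924899 0.1649239 ] [0.47155754 0.21988308 0.1554352 ]
(201, 147) [0.47784387 0.19742553 0.16274046] [0.47732022 0.21009673 0.1568744 ]
(200, 145) [0.47525412 0.20094554 0.16706251] [0.47422879 0.22434708 0.15637075]
[0.16291358 0.16667159 0.167093  ] [0.15620405 0.16439718 0.17794476]
```

The knob top was at about 0.166 and is now at about 0.156, so it is pressed 9–10 mm. Next I turn it anticlockwise in steps.

```bash
python3 -m handwheel '[[[0,0,0],[0,0,-5],0],[[0,0,0],[0,0,-6],0],[[0,0,0],[0,0,-6],0],[[0,0,0],[0,0,-6],0],[[0,0,0],[0,0,-6],0],[[0,0,0],[0,0,0],0]]' 90
python3 - <<'E'
from h import *
o=ctrl.get_obs();print(o["ft_torque"],o["force"],o["joints"],R.from_quat(o["ee_rot"]).as_matrix()[:2,0])
E
```

```text
time_s: 6.38
tcp_pos: [0.4727, 0.2168, 0.1288]
ee_rot: [0.622, 0.783, 0.002, 0.001]
force: [0.4, -0.2, 7.9]
opening: 0.0418
[0.02513254 0.04542868 0.06900756] [ 0.40927729 -0.23879385  7.94239939] [ 2.87881916e-01  3.63675743e-01 -4.23624342e-01  7.79869427e-01
  3.58324239e-04  1.63143541e+00] [-0.22529371  0.97429072]
```

```bash
python3 -m handwheel '[[[0,0,0],[0,0,-6],0],[[0,0,0],[0,0,-6],0],[[0,0,0],[0,0,-6],0],[[0,0,0],[0,0,-6],0],[[0,0,0],[0,0,-6],0],[[0,0,0],[0,0,-1],0],[[0,0,0],[0,0,0],0]]'
python3 - <<'E'
from h import *
o=ctrl.get_obs();print(o["ft_torque"],o["joints"],R.from_quat(o["ee_rot"]).as_matrix()[:2,0])
cal=ctrl.get_calibration("side");im,d=ctrl.snapshot("side")
for px in ((200,146),(201,147)): print(at_d(cal,px,d))
E
```

```text
time_s: 6.97
tcp_pos: [0.4729, 0.2168, 0.1289]
ee_rot: [0.392, 0.92, 0.001, 0.002]
force: [0.9, 0.2, 8.2]
opening: 0.0416
[-0.05969911 -0.03118459  0.04986579] [ 2.87875929e-01  3.63635933e-01 -4.23422421e-01  7.79619634e-01
  7.37059952e-05  1.09321553e+00] [-0.69286292  0.72106701]
[0.4743844  0.21790703 0.15630845]
[0.47727675 0.21114869 0.1563874 ]
```

```bash
python3 -m handwheel '[[[0,0,-0.4],[0,0,0],0],[[0,0,-0.5],[0,0,0],0],[[0,0,-0.4],[0,0,0],0],[[0,0,-0.3],[0,0,0],0],[[0,0,0],[0,0,0],0]]'
python3 -m handwheel '[[[0,0,-0.5],[0,0,0],0],[[0,0,-0.5],[0,0,0],0],[[0,0,0],[0,0,0],0]]'
```

```text
time_s: 7.43
tcp_pos: [0.4727, 0.2168, 0.1445]
ee_rot: [0.392, 0.92, 0.001, 0.001]
force: [2.8, 0.6, 2.2]
opening: 0.0418
time_s: 7.68
tcp_pos: [0.471, 0.2163, 0.1533]
ee_rot: [0.392, 0.92, -0.0, -0.0]
force: [1.4, 0.8, 3.0]
opening: 0.0416
```

```bash
python3 -m handwheel '[[[0,0,-1],[0,0,0],0],[[0,0,-1],[0,0,0],0],[[0,0,-2],[0,0,0],0],[[0,0,-2],[0,0,0],0],[[0,0,0],[0,0,0],0]]'
python3 - <<'E'
from h import *
o=ctrl.get_obs();print(o["force"],o["joints"]);im,d=ctrl.snapshot("side")
save("s2.png",cv2.resize(im[90:230,130:290],(686,600),interpolation=2))
T=R.from_quat(o["ee_rot"]);print(T.inv().apply(np.array([.470,-.2225,o["tcp_pos"][2]])-o["tcp_pos"])*100)
E
```

```text
time_s: 8.1
tcp_pos: [0.4726, 0.2167, 0.2171]
ee_rot: [0.392, 0.92, 0.001, 0.002]
force: [1.4, 0.7, -1.4]
opening: 0.0415
[ 1.35226738  0.71148852 -1.36805619] [ 2.87914356e-01  2.77577815e-01 -2.98712653e-01  9.89908304e-01
  2.63343972e-05  1.09395991e+00]
[-31.51390746 -30.59490364  -0.0595798 ]
```

View pics/s2.png

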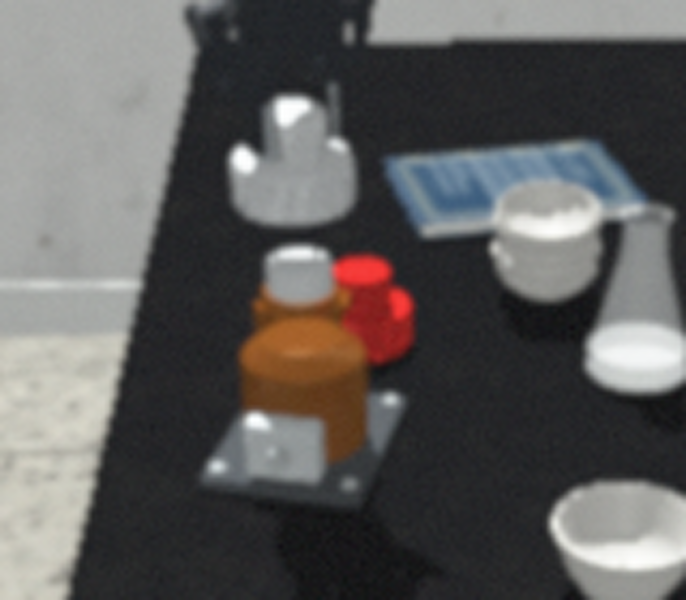

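The cap is off, upright and level, and the jar is open. Now the carry to the dish.

```bash
python3 -m handwheel '[[[-1.5,-1.45,0],[0,0,0],0],[[-2.8,-2.72,0],[0,0,0],0],[[-2.8,-2.72,0],[0,0,0],0],[[-2.8,-2.72,0],[0,0,0],0],[[-2.8,-2.72,0],[0,0,0],0],[[-2.8,-2.72,0],[0,0,0],0],[[-2.8,-2.72,0],[0,0,0],0],[[-2.8,-2.72,0],[0,0,0],0]]'
python3 -m handwheel '[[[-2.8,-2.72,0],[0,0,0],0],[[-2.8,-2.72,0],[0,0,0],0],[[-2.8,-2.72,0],[0,0,0],0],[[-2,-1.94,0],[0,0,0],0],[[0,0,0],[0,0,0],0],[[0,0,0],[0,0,0],0]]'
python3 - <<'E'
from h import *
o=ctrl.get_obs();print(o["time_s"],o["joints"],o["tcp_pos"])
T=R.from_quat(o["ee_rot"]);print(T.inv().apply(np.array([.470,-.2225,o["tcp_pos"][2]])-o["tcp_pos"])*100)
for c in ("wrist","side"):
    cal=ctrl.get_calibration(c);im,d=ctrl.snapshot(c)
    for r in ctrl.pinpoint(c,"dish")[:3]: print(c,r,at_z(cal,r["location"],0))
    for r in ctrl.pinpoint(c,"cap")[:3]: print(c,r,at_z(cal,r["location"],o["tcp_pos"][2]-.032))
    save("d_"+c+".png",im)
E
```

```text
time_s: 8.82
tcp_pos: [0.4679, -0.0793, 0.2123]
ee_rot: [0.392, 0.92, -0.0, -0.001]
force: [1.6, 0.3, -1.1]
opening: 0.0417
time_s: 9.32
tcp_pos: [0.4673, -0.2236, 0.2119]
ee_rot: [0.394, 0.919, 0.0, -0.001]
force: [-0.9, 0.3, -1.0]
opening: 0.0418
9.3167 [-5.89052932e-01  2.83868984e-01 -3.03864046e-01  9.85841934e-01
  3.79854738e-04  2.20263462e-01] [ 0.46734197 -0.22361392  0.2119429 ]
[-0.10277441  0.26925149 -0.00035086]
wrist {'location': [395.4, 186.7], 'conf': 0.91} [ 6.20852250e-01 -1.07717249e-01  5.55111512e-17]
wrist {'location': [478.5, 232.7], 'conf': 0.8} [ 0.76460681 -0.0645469   0.        ]
wrist {'location': [258.1, 167.9], 'conf': 0.55} [ 0.47127282 -0.21579546  0.        ]
wrist {'location': [250.6, 218.1], 'conf': 0.82} [ 0.46445366 -0.22150954  0.1799429 ]
side {'location': [196.8, 310.5], 'conf': 0.74} [ 0.47294376 -0.22495614  0.        ]
side {'location': [201.5, 238.9], 'conf': 0.71} [0.47701345 0.00487845 0.        ]
side {'location': [264.1, 264.0], 'conf': 0.66} [ 0.62330889 -0.09585889  0.        ]
side {'location': [188.5, 240.8], 'conf': 0.76} [ 0.46647019 -0.22899124  0.1799429 ]
side {'location': [211.4, 170.8], 'conf': 0.6} [0.50635839 0.02887151 0.1799429 ]
```

View pics/d_side.png

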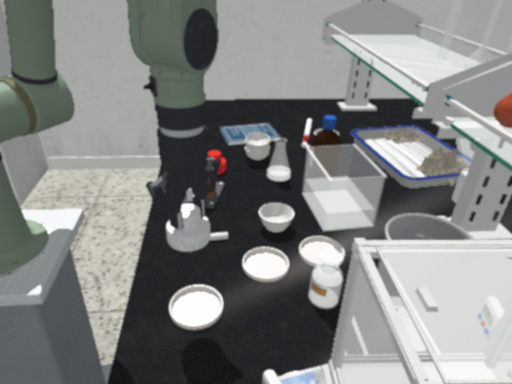

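```bash
python3 -m handwheel '[[[-0.15,0.35,2],[0,0,0],0],[[0,0,3],[0,0,0],0],[[0,0,3],[0,0,0],0],[[0,0,3],[0,0,0],0],[[0,0,2.5],[0,0,0],0],[[0,0,1],[0,0,0],0],[[0,0,0],[0,0,0],0],[[0,0,0],[0,0,0],0]]'
python3 - <<'E'
from h import *
o=ctrl.get_obs();print(o["tcp_pos"]);cal=ctrl.get_calibration("side");im,d=ctrl.snapshot("side")
for t,z in (("dish",0),("cap",o["tcp_pos"][2]-.032)):
    for r in ctrl.pinpoint("side",t)[:3]: print(t,r,at_z(cal,r["location"],z))
save("s3.png",cv2.resize(im[250:350,130:260],(780,600),interpolation=2))
E
```

```text
time_s: 10.28
tcp_pos: [0.4723, -0.2212, 0.0687]
ee_rot: [0.392, 0.92, 0.0, -0.0]
force: [0.0, -0.2, -0.4]
opening: 0.0417
[ 0.47229343 -0.22118776  0.06873532]
dish {'location': [194.9, 310.0], 'conf': 0.82} [ 0.46911578 -0.22343579  0.        ]
dish {'location': [320.3, 254.9], 'conf': 0.75} [ 0.76154104 -0.07077544  0.        ]
dish {'location': [263.1, 263.4], 'conf': 0.66} [ 0.62122224 -0.0936957   0.        ]
cap {'location': [195.2, 297.0], 'conf': 0.77} [ 0.47139777 -0.22404235  0.03673532]
cap {'location': [214.4, 169.5], 'conf': 0.65} [0.5117216  0.30320012 0.03673532]
```

View pics/s3.png

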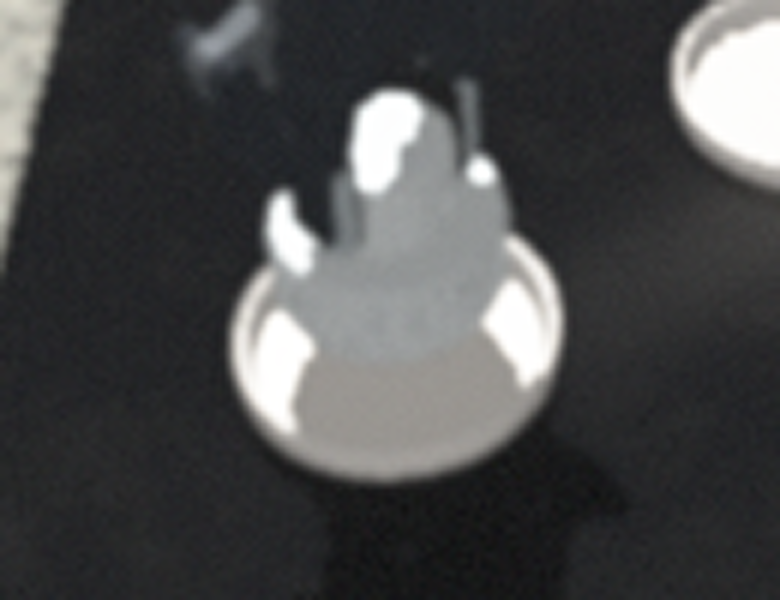

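The cap hangs centred over the dish: the two agree to about 2 mm, with 12 mm to spare. I lower it the remaining 33 mm or so.

```bash
python3 -m handwheel '[[[-0.0,-0.15,1.5],[0,0,0],0],[[0,0,1],[0,0,0],0],[[0,0,0.5],[0,0,0],0],[[0,0,0],[0,0,0],0],[[0,0,0],[0,0,0],0]]'
python3 -m handwheel '[[[0,0,0.15],[0,0,0],0],[[0,0,0.15],[0,0,0],0],[[0,0,0],[0,0,0],0],[[0,0,0],[0,0,0],0]]'
```

```text
time_s: 10.85
tcp_pos: [0.4709, -0.2225, 0.0384]
ee_rot: [0.392, 0.92, 0.0, -0.0]
force: [-0.1, 0.5, -0.8]
opening: 0.0419
time_s: 11.18
tcp_pos: [0.4716, -0.223, 0.0367]
ee_rot: [0.392, 0.92, -0.0, 0.001]
force: [-2.2, 0.8, 7.6]
opening: 0.0418
```

```bash
python3 -m handwheel '[[[0,0,-0.15],[0,0,0],0],[[0,0,0],[0,0,0],0.65],[[0,0,0],[0,0,0],0.75],[[0,0,0],[0,0,0],0.85],[[0,0,0],[0,0,0],0.9],[[0,0,0],[0,0,0],0.9]]' 20
python3 -m handwheel '[[[0,0,-1],[0,0,0],0.9],[[0,0,-2],[0,0,0],0.9],[[0,0,-3],[0,0,0],0.9],[[0,0,-3],[0,0,0],0.9],[[0,0,-4],[0,0,0],0.9],[[0,0,-3],[0,0,0],0.9],[[0,0,0],[0,0,0],0.9],[[0,0,0],[0,0,0],0.9]]'
python3 - <<'E'
from h import *
for c in ("side","top","wrist"):
    cal=ctrl.get_calibration(c);im,d=ctrl.snapshot(c)
    for t,z in (("dish",0),("cap",.003),("marker",0)):
        for r in ctrl.pinpoint(c,t)[:2]: print(c,t,round(r["conf"],2),r["location"],at_z(cal,r["location"],z))
    if c=="side": s=cv2.resize(im[250:350,130:260],(390,300),interpolation=2)
    if c=="wrist": save("end.png",np.hstack([s,cv2.resize(im,(400,300))]))
print(ctrl.get_obs()["force"])
E
```

```text
time_s: 11.68
tcp_pos: [0.471, -0.2226, 0.0367]
ee_rot: [0.392, 0.92, -0.0, -0.0]
force: [0.0, 0.3, 0.3]
opening: 0.0768
time_s: 12.35
tcp_pos: [0.4722, -0.2234, 0.1994]
ee_rot: [0.392, 0.92, -0.0, 0.003]
force: [0.1, -0.0, -0.7]
opening: 0.0767
side dish 0.93 [195.5, 309.8] [ 0.4702919  -0.22299438  0.        ]
side dish 0.87 [320.5, 255.5] [ 0.76150361 -0.07295254  0.        ]
side cap 0.97 [196.7, 309.3] [ 0.47286214 -0.22457565  0.003     ]
side cap 0.7 [213.2, 168.6] [0.50743037 0.37281468 0.003     ]
side marker 0.82 [201.5, 237.1] [0.47684972 0.01217509 0.        ]
top dish 0.97 [316.3, 190.0] [ 0.62411677 -0.10833518  0.        ]
top dish 0.64 [303.3, 146.6] [ 0.7608385  -0.07093645  0.        ]
top cap 0.89 [162.7, 230.3] [0.50423368 0.3672809  0.003     ]
top cap 0.73 [352.2, 236.9] [ 0.47825883 -0.21533866  0.003     ]
top marker 0.56 [284.2, 239.4] [ 0.47323332 -0.00668183  0.        ]
top marker 0.38 [360.6, 237.2] [ 0.47687566 -0.24207166  0.        ]
wrist dish 0.95 [483.9, 239.6] [ 0.76662532 -0.06746609  0.        ]
wrist dish 0.7 [403.4, 188.4] [ 0.62381448 -0.1030431   0.        ]
wrist cap 0.73 [252.0, 172.5] [ 0.47010711 -0.22142787  0.003     ]
wrist marker 0.76 [395.3, 37.5] [ 4.79274894e-01 -5.09002057e-05  0.00000000e+00]
[ 0.1150161  -0.64169237  0.12437577]
```

View pics/end.png

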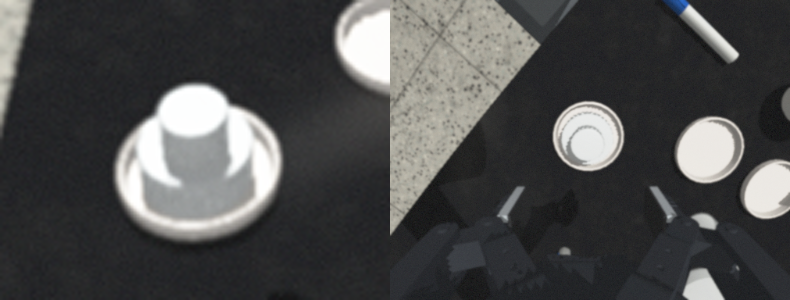

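The cap sits upright and centred in the dish, and the gripper is clear.

```bash
python3 -c "from rig import ctrl; print(ctrl.close_job())"
```

```text
the job is handed in; nothing more can be done
None
```

I opened the amber jar and set its cap right way up inside the rightmost white dish. I let go, raised the gripper clear and handed the job in at about 13 s of the 45 s limit.

- **Opening:** I pressed the cap down about 9–10 mm and kept it down while turning 60° anticlockwise. The side camera's depth put the knob top at 0.156 m against 0.166 m at the start. I then lifted the cap straight off; a side picture showed it level and the jar open.
- **Placing:** In the last side view the network's positions for cap and dish agree within about 3 mm (18 mm allowed). The picture shows the cap upright and flat on the dish floor. The dish is within a couple of millimetres of where it started, and the force on the tool is near zero.
- **Bystanders:** The marker readings scatter by about 1 cm between cameras, from y = -0.007 to +0.012. The arm never went near it, so I put that down to detection noise. I did not measure the mortar, flask or clear bottle again at the end; the arm stayed well away from them.
- **Disagreement:** The top camera's final cap position is about 1 cm off the other two, probably because the arm partly hides the cap from above. The hand-in gives no verdict, so none of this is confirmed by the judge.

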